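# Send a row of milk-powder canisters to the back of the bottle organizer

## Robot

A 6-joint arm with a two-finger parallel gripper is mounted at the origin on the work surface. World frame = base frame: x ahead of the robot, y to its left, z up, the work surface at z = 0. Lengths are in mm, angles in degrees, forces in N, time in s.
With the tool pointing down it reaches from about 300 to 850 mm from the base axis. Payload 4.2 kg.
Tool frame: the origin (TCP) lies at the very end of the fingers, on their centre line; the grasp point (between the pads) lies 19 mm behind it; z points along the fingers, y is the direction in which the jaws open and shut (so a half turn about z gives the same grasp; the last joint's range is limited). The gripper opens to 91 mm and grips with 3 to 60 N. Pads are 32 mm wide; open, the fingers measure 118 mm over their backs; the gripper's body (76 mm by 178 mm) begins 60 mm behind the grasp point.
Start: joints at [72.193, 18.312, 89.639, -0, 72.044, -1.146], TCP at [164.865, 550.874, 213.976] pointing down, gripper open.
Joint ranges: [-177.97, 177.97], [-48.28, 115.42], [12.27, 149.76], [-77.06, 257.06], [2.81, 150.46], [-146.56, 146.56]. Speed limits (degrees/s): [147.25, 147.25, 180, 180, 180, 180].

## Interface

Orientations are given as [roll, pitch, yaw] about the fixed x, y, z axes, in that order (R = Rz(yaw) Ry(pitch) Rx(roll)).
In Python, from workcell import monitor, eyes, job gives the robot as it stands.
- The arm moves only by the tool move_arm, never from a script. Its argument "increments" is a list that holds one entry, the list of rows, each a list of 7 numbers: the opening, from 0 (shut) to 1 (fully open), then the shift along the tool's x, y, z in cm, then the turn, a rotation vector about the tool's x, y, z in rad. In form: [[[jaw, x, y, z, ax, ay, az], ...]]. A call has 1 to 12 rows; each row shifts and turns the pose as measured when the row begins, along the tool's axes as they then stand; what a row does not reach is not made up. A row lasts 1/8 s, in which the tool goes at most 62.5 mm and 10.7 degrees, less where a joint would pass 70% of its speed; a pose out of reach is approached as far as the arm can. A call is refused whole if a number of a shift passes 6.25 or a number of a turn 0.188, either way. A call with a gripper value outside its range is refused whole. The fingers move at their own pace and stop on an object; "force" is the grip in N (left out, the last holds). Time passes only in rows, so rows that do not move let the fingers close. It gives the time, the measured TCP pose, the force and the opening at its end, in the units of the state.
- monitor.state(): the state, without advancing time (a new reading comes with each control period).
- eyes.grab_frame(name): name is "scene" or "top" or "wrist"; returns a dict with "color" (480x640x3 uint8, red, green, blue), "z_map" (480x640 float32, mm along the optical axis (not along the pixel's ray), 0 where there is no reading), "camera_matrix" (3x3 intrinsics, pixels), "rvec" (rotation vector, rad) and "tvec" (3), from world to camera coordinates, as OpenCV has them. Camera axes: x right, y down, z forward; pixel columns grow to the right and rows downward; lengths in mm; the calibration is good to about 2 mm. A picture is of the moment at which its call begins.
- job.job_done(): hands the job in, once; it reports no verdict.
The state is a dict: "time_s": time; "qpos": joint angles; "qvel": joint speeds; "effort": joint torques, N m; "ee_pos": TCP position; "ee_rot": TCP orientation; "force": force on the tool from outside, world axes, zero at the start; "torque": the same for the moment, N m; "gripper_width": finger opening in mm.
Only numpy, scipy, OpenCV 4.12 (cv2) and the standard library are available. Lean on these libraries where they do the work, as an engineer would, in place of code of your own. Each camera call takes 0.05 s, during which the arm holds its last target. There are 200 camera calls.

## Task

Push the four canisters on the pulled-out tray as one straight row down the middle of the tray, gently, until the front one sits snugly against the orange bumper at the back, all four touching; let the tray stay where it is while you do this. Then let go of the row and close the tray fully by pushing on its own front, not by way of the canisters, leaving the canisters standing in their snug row and everything else where it was.

Things in the scene. Friction and masses are not known exactly. Their poses are not given: they have to be found in the camera images.
- organizer: Fixed white bottle organizer, 403 mm deep, 170 mm wide; clear deck (top 116 mm above the counter) beginning 100 mm behind the mouth; low side walls 36 mm tall, outer faces 84 mm either side of the middle, from the mouth on. Origin on the counter under the middle of the mouth; x points straight into the organizer (the way row and tray are pushed), y left seen that way, z up.
- tray (a joint): How far the tray is pulled out, in m: 0 = fully home, its front level with the organizer's mouth; 0.27 = as far out as it goes. It slides stiffly, without a spring: it stays put until about 11 N push on it (also by way of canisters and bumper), and stops hard at 0.
- tray_front (a point): Middle of the outer face of the tray's teal front panel, 30 mm above the counter; x points into the organizer, y left, z up. The panel is 156 mm wide, 6 mm thick, its top edge 50 mm above the counter; the tray reaches 390 mm back from here.
- tray_floor (a point): Point on the tray's floor, on its middle line (thin grey stripe), 200 mm behind the front's outer face, 10 mm above the counter; moves with the tray. Open-topped tray, 140 mm wide inside, side walls up to 32 mm above the counter. Near its back an orange bumper, 80 mm wide, 14 to 58 mm above the counter, faces the row 105 to 160 mm behind this point: set anew each time, not measured, to be felt.
- can_a: Front canister of the row: closed square plastic box, 42 x 42 mm wide and 72 mm tall, cream body, green lid, 60 to 100 g. Origin at the centre of its underside, z up, x along the row towards the organizer. It meets the bumper, which yields about 0.5 mm per N, at most 5 mm. Sliding the whole row takes 1.5 to 5 N; a push of 6 to 8 N means snug; from 11 N the tray gives way.
- can_b: Second canister of the row: closed square plastic box, 42 x 42 mm wide and 72 mm tall, cream body, blue lid, 60 to 100 g. Origin at the centre of its underside, z up, x along the row towards the organizer.
- can_c: Third canister of the row: closed square plastic box, 42 x 42 mm wide and 72 mm tall, cream body, yellow lid, 60 to 100 g. Origin at the centre of its underside, z up, x along the row towards the organizer.
- can_d: Rear canister of the row: closed square plastic box, 42 x 42 mm wide and 72 mm tall, cream body, rose lid, 60 to 100 g. Origin at the centre of its underside, z up, x along the row towards the organizer. The push goes on its rear face (its -x side); at the start at least 50 mm of tray floor is free between that face and the tray's front panel.
- bottle_1: Clear baby bottle with a white collar, 56 mm across, 153 mm tall, beside the organizer. Bystander: leave it where it is. Origin at the centre of its underside, z up.
- bottle_2: Clear baby bottle with a yellow collar, 56 mm across, 153 mm tall, beside the organizer. Bystander: leave it where it is. Origin at the centre of its underside, z up.
- straw_cup: Stainless straw cup with a pink lid, 69 mm across, 154 mm tall, on the counter beside the tray, further from the robot. Bystander: leave it where it is. Origin at the centre of its underside, z up.
- nipple: Orange silicone nipple, 48 mm across, 40 mm tall, on the organizer's deck. Bystander: leave it where it is. Origin at the centre of its underside, z up.
- pacifier_case: Pacifier case with a press button, 62 mm square, 41 mm tall, on the organizer's deck. Bystander: leave it where it is. Origin at the centre of its underside, z up.
- formula_tin: Round beige tin with a white lid, 77 mm across, 90 mm tall, beside the organizer. Bystander: leave it where it is. Origin at the centre of its underside, z up.

How it is judged:
By the outcome, as a careful person would: the job done as asked, in the order asked, and still so for the second after the job is handed in, with the robot touching nothing.
It also fails if it takes over 72 s, if anything falls off the work surface, if the arm or the gripper's body presses on something with over 40 N, if the wrist force passes 120 N, or if a joint passes its speed limit or range.

## Working session

There is one attempt and no reset: what is moved stays moved. The work goes in short steps, Python scripts to look and compute and a tool call to move; the robot and the scene stay as the last step left them, time stands still between calls to the robot, and variables do not carry over. Pictures are saved under pics/ and viewed, about 8 in all and at most 12, crops included, and the job is handed in when it is done.

Besides the shell and the picture viewer there is one more tool, called after "Request:" as name(argument=value, ...) on one line, values as JSON. move_arm: Moves the arm, as the interface text tells. Its arguments: {"type":"object","properties":{"increments":{"type":"array"},"force":{"type":"number"}},"required":["increments"]}

```bash
mkdir -p pics
cat > h.py <<'E'
import numpy as np, cv2
from workcell import monitor, eyes, job
def grab(n,save=None):
    f=eyes.grab_frame(n)
    if save: cv2.imwrite(f'pics/{save}.png',f['color'][:,:,::-1])
    f['R']=cv2.Rodrigues(np.array(f['rvec'],float))[0]; f['t']=np.array(f['tvec'],float).ravel(); f['K']=np.array(f['camera_matrix'],float)
    return f
def onplane(f,uv,z):
    uv=np.atleast_2d(uv).astype(float)
    d=(f['R'].T@np.linalg.inv(f['K'])@np.c_[uv,np.ones(len(uv))].T).T
    c=-f['R'].T@f['t']
    return c+d*((z-c[2])/d[:,2])[:,None]
def cloud(f):
    v,u=np.mgrid[:480,:640]; z=f['z_map'].astype(float)
    p=np.stack([u*z,v*z,z],-1)@np.linalg.inv(f['K']).T
    return (p-f['t'])@f['R']
E
python3 - <<'E'
from h import *
for n in ['scene','top']:
    f=grab(n,n+'0'); print(n,-f['R'].T@f['t'],f['R'][2],f['K'][0,0])
print(monitor.state())
a=cv2.imread('pics/scene0.png');b=cv2.imread('pics/top0.png')
E
```

```text
scene [1189.12527666  -40.1462983  1119.36128333] [-0.5369448  -0.04934914 -0.84217275] 589.5288224720067
top [ 416.61760474  -92.23472665 1013.63382255] [ 0.13154719 -0.00535681 -0.99129544] 516.1658957314448
{'time_s': 0.1, 'qpos': array([ 7.21939086e+01,  1.83481287e+01,  8.96989683e+01,  4.34831288e-04,
        7.20440148e+01, -1.14615626e+00]), 'qvel': array([ 0.00325737, -0.12128829, -0.15552997,  0.01224648, -0.09996054,
        0.02769503]), 'effort': array([ 7.52436381e-05, -4.13336992e+01, -2.32511955e+01,  7.29545695e-02,
        4.22681461e-02, -5.24919619e-05]), 'ee_pos': array([164.709253  , 550.43656464, 213.20587916]), 'ee_rot': array([-1.79908915e+02, -2.23585212e-03,  1.63339929e+02]), 'force': array([ 0.73371598, -0.42596138,  0.09486812]), 'torque': array([0.01766308, 0.00997454, 0.00982414]), 'gripper_width': 90.95567672162342}
```

View pics/top0.png

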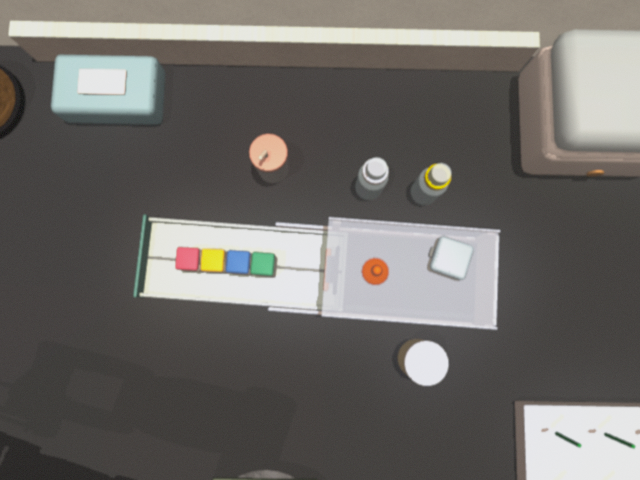

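View pics/scene0.png

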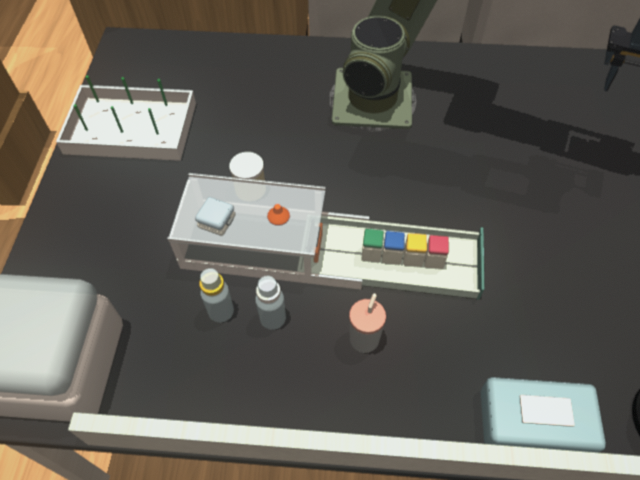

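The top view shows the tray along image +u, its teal front at u≈141 (v 216–297) and the lids at about (187,258), (212,260), (238,262) and (263,264). The orange bumper is at u≈327, and the stripe runs from (148,258) to (325,270). The straw cup stands at (268,155), well away from the tray.

```bash
cat >> h.py <<'E'
R_={'d':((168,180),),'c':((22,33),),'b':((100,125),),'a':((55,85),)}
def lids(f,roi,zt=72,smin=110):
    hsv=cv2.cvtColor(f['color'],cv2.COLOR_RGB2HSV); out={}; P=cloud(f)
    for k,((lo,hi),) in R_.items():
        m=cv2.inRange(hsv,(lo,smin,60),(hi,255,255)); mm=np.zeros_like(m); x0,y0,x1,y1=roi; mm[y0:y1,x0:x1]=m[y0:y1,x0:x1]
        zz=P[:,:,2]; mm[(abs(zz-zt)>5)]=0
        cs=cv2.findContours(mm,cv2.RETR_EXTERNAL,cv2.CHAIN_APPROX_NONE)[0]
        if not cs: continue
        c=max(cs,key=cv2.contourArea); q=np.zeros_like(mm); cv2.drawContours(q,[c],-1,255,-1)
        w=onplane(f,c[:,0,:],zt)[:,:2].astype(np.float32); r=cv2.minAreaRect(w)
        vv,uu=np.nonzero(q); cen=onplane(f,np.c_[uu,vv],zt).mean(0)
        out[k]=(cen,r,np.median(zz[q>0]),len(uu))
    return out
E
python3 - <<'E'
from h import *
f=grab('top'); P=cloud(f); hsv=cv2.cvtColor(f['color'],cv2.COLOR_RGB2HSV)
L=lids(f,(160,235,290,290))
for k,v in L.items(): print(k,v[0].round(1),[np.round(x,1) for x in v[1]],v[2].round(1),v[3])
m=cv2.inRange(hsv,(70,70,30),(100,255,255)); m[:200]=0;m[310:]=0;m[:,:125]=0;m[:,165:]=0
vv,uu=np.nonzero(m); print('teal',len(uu),uu.min(),uu.max(),vv.min(),vv.max(),'z',np.percentile(P[m>0][:,2],[5,50,95]))
top=(m>0)&(abs(P[:,:,2]-50)<4); p=P[top]; print(top.sum(),'teal top cloud', p.mean(0), p.min(0),p.max(0))
# stripe: dark min per column on floor, u 285..318 and 152..170
g=f['color'].sum(2).astype(int)
pts=[]
for u in list(range(154,172))+list(range(282,318)):
    v0=int(258+(u-148)*12/177); col=g[v0-8:v0+9,u]; w=np.clip(np.median(col)-60-col,0,None)
    if w.sum()>0: pts.append((u,v0-8+(w*np.arange(17)).sum()/w.sum()))
s=onplane(f,np.array(pts),10)
vx,vy,x0,y0=cv2.fitLine(s[:,:2].astype(np.float32),cv2.DIST_HUBER,0,.01,.01).ravel()
if vy>0: vx,vy=-vx,-vy
print('stripe',x0,y0,'dir',vx,vy,np.degrees(np.arctan2(vy,vx)),'floor z',np.median([P[int(b),int(a),2] for a,b in pts]))
n=np.array([-vy,vx]); d=np.array([vx,vy]); o=np.array([x0,y0])
print('resid',np.abs((s[:,:2]-o)@n).max())
for k,v in L.items(): q=v[0][:2]-o; print(k,'along',q@d,'lat(left+)',q@n)
q=(p[:,:2]-o); print('front along',np.percentile(q@d,[2,50,98]),'lat',(q@n).min(),(q@n).max())
f2=grab('scene')
for k,v in lids(f2,(340,210,470,270)).items(): q=v[0][:2]-o;print(k,v[0].round(1),v[2].round(1),v[3],'along',q@d,'lat',q@n)
E
```

```text
d [483.2 153.3  72. ] [array([483.2, 153.3]), array([1.8, 0. ]), np.float64(91.0)] 75.6 2
c [480.7  88.5  72. ] [array([480.7,  88.5]), array([0., 0.]), np.float64(0.0)] 76.5 1
b [489.  36.  72.] [array([489.,  36.]), array([0., 0.]), np.float64(0.0)] 76.7 1
a [476.8   2.8  72. ] [array([476.8,   2.8]), array([0., 0.]), np.float64(0.0)] 76.3 1
teal 18 135 144 219 290 z [46.89825338 49.03126857 52.15412012]
18 teal top cloud [528.6337133  241.75220654  49.08453409] [444.10459488 238.13945395  46.62528779] [577.89165212 247.36739517  52.6284701 ]
stripe 503.76486 136.11568 dir -0.05904762 -0.9982552 -93.38515 floor z 9.6754830680533
resid 0.6807184546131897
d along -15.937558934606855 lat(left+) -21.54556122707099
c along 48.85742328394626 lat(left+) -20.199673818374283
b along 100.81214433221528 lat(left+) -8.857344820281668
a along 134.70477049376632 lat(left+) -19.05697441882496
front along [-108.72256008 -106.58474316 -105.71983998] lat -66.03226515280166 67.95365222967997
d [521.2 159.7  72. ] 76.6 1 along -24.537794819303997 lat 16.027271853812888
c [500.3 105.9  72. ] 76.2 1 along 30.394915098063926 lat -1.6610849155005674
b [516.6  55.5  72. ] 76.9 1 along 79.67736987947491 lat 17.577905431458934
a [508.2   0.7  72. ] 76.8 1 along 134.94660892101237 lat 12.393722456596056
```

```bash
sed -i 's/zz=P\[:,:,2\]; mm.*$/zz=P[:,:,2]; mm[(zz>0)\&(abs(zz-zt)>tol)]=0/; s/smin=110)/smin=110,tol=14)/' h.py
cat > m.py <<'E'
from h import *
def stripe(f,cols,u0=148,v0_=258,sl=12/177):
    g=f['color'].sum(2).astype(int); pts=[]
    for u in cols:
        v0=int(v0_+(u-u0)*sl); col=g[v0-8:v0+9,u]; w=np.clip(np.median(col)-60-col,0,None)
        if w.sum()>0: pts.append((u,v0-8+(w*np.arange(17)).sum()/w.sum()))
    s=onplane(f,np.array(pts),10)[:,:2]
    vx,vy,x0,y0=cv2.fitLine(s.astype(np.float32),cv2.DIST_HUBER,0,.01,.01).ravel()
    return s,np.array([x0,y0]),np.array([vx,vy])*(-1 if vy>0 else 1)
E
python3 - <<'E'
from m import *
f=grab('top'); P=cloud(f)
s,o,d=stripe(f,list(range(154,172))+list(range(282,318))); n=np.array([-d[1],d[0]]); print(o,d,np.degrees(np.arctan2(d[1],d[0])))
for nm,roi in [('top',(160,235,290,290)),('scene',(340,210,470,270))]:
    f=grab(nm) if nm=='scene' else f
    for k,v in lids(f,roi).items(): q=v[0][:2]-o;print(nm,k,v[0].round(1),'z',v[2].round(1),v[3],[np.round(x,1) for x in v[1]],'along',(q@d).round(1),'lat',(q@n).round(1))
f=grab('top'); hsv=cv2.cvtColor(f['color'],cv2.COLOR_RGB2HSV)
for u,v in [(187,258),(212,260),(238,262),(263,264),(141,230),(139,280)]: print(hsv[v,u],cloud(f)[v,u].round(1))
hs=cv2.cvtColor(grab('scene')['color'],cv2.COLOR_RGB2HSV)
for u,v in [(438,243),(417,242),(395,239),(373,237)]: print(hs[v,u])
# teal
m=cv2.inRange(hsv,(60,50,30),(100,255,255)); m[:200]=0;m[310:]=0;m[:,:125]=0;m[:,165:]=0
vv,uu=np.nonzero(m);q=onplane(f,np.c_[uu,vv],50)[:,:2]-o; print(len(uu),np.percentile(q@d,[5,25,50,75,95]),np.percentile(q@n,[1,99]))
E
```

```text
[495.7457      1.1588249] [-0.05922814 -0.99824446] -93.39551
top d [502.5 147.9  72. ] z 81.0 468 [array([502.6, 147.9]), array([38.5, 40.3]), np.float64(1.0)] along -146.9 lat -2.0
top c [501.4 102.3  72. ] z 80.7 488 [array([500.6, 102.3]), array([40.4, 40.4]), np.float64(1.1)] along -101.3 lat -0.3
top b [498.4  55.5  72. ] z 81.0 451 [array([498.4,  55.5]), array([39.9, 38.4]), np.float64(87.2)] along -54.4 lat -0.5
top a [495.9  10.5  72. ] z 81.0 420 [array([495.9,  10.5]), array([38.3, 37.3]), np.float64(86.8)] along -9.4 lat -0.4
scene d [500.5 148.   72. ] z 82.0 319 [array([500.1, 147.7]), array([37.9, 43.3]), np.float64(87.9)] along -146.9 lat -4.0
scene c [497.1 103.   72. ] z 81.9 290 [array([496.6, 102.3]), array([37.8, 41.3]), np.float64(4.3)] along -101.8 lat -4.7
scene b [496.5  55.7  72. ] z 82.0 299 [array([495.6,  55.3]), array([42.4, 38. ]), np.float64(0.2)] along -54.5 lat -2.5
scene a [493.7  10.6  72. ] z 81.6 259 [array([493.3,  10.6]), array([36.5, 38.1]), np.float64(87.0)] along -9.3 lat -2.6
[176 128 233] [502.6 145.6  81.1]
[ 29 194 231] [500.1 100.9  78. ]
[107 129 216] [496.9  53.1  81.8]
[ 73 118 194] [494.3   8.   79.4]
[ 77  53 121] [557.3 244.   46.3]
[75 45 80] [463.2 243.2  42.2]
[176 141 222]
[ 27 164 232]
[107 145 186]
[ 72 124 164]
352 [-244.77936556 -243.1506461  -241.11876756 -239.15394577 -237.50719655] [-75.39118091  73.85823265]
```

Run:
```python
from m import *
f=grab('top'); P=cloud(f); hsv=cv2.cvtColor(f['color'],cv2.COLOR_RGB2HSV)
s,o,d=stripe(f,list(range(154,172))+list(range(282,318))); n=np.array([-d[1],d[0]])
L=lids(f,(160,235,290,290),82)
for k,v in L.items(): q=v[0][:2]-o;print(k,v[0].round(1),v[1][1],v[1][2],'along',(q@d).round(1),'lat',(q@n).round(1))
# tray walls (white vs black) edges at z=32 : per column, outermost bright rows
g=f['color'].astype(int).min(2)
for u in [155,170,185,200]:
    v=np.nonzero(g[205:310,u]>120)[0]+205; q=onplane(f,[(u,v.min()-.5),(u,v.max()+.5)],32)[:,:2]-o; print('walls',u,v.min(),v.max(),(q@n).round(1))
# side: scene stripe with its own view
f2=grab('scene')
A=cv2.projectPoints(np.array([[*(o-230*d),10],[*(o-180*d),10],[*(o+20*d),10],[*(o+70*d),10]]),f2['R'] and 0 if False else np.array(f2['rvec'],float),np.array(f2['tvec'],float),f2['K'],None)[0][:,0]; print('stripe expected in scene',A.round(1).tolist())
c=cv2.cvtColor(f2['color'],cv2.COLOR_RGB2BGR)[190:310,300:500]; cv2.imwrite('pics/sc_crop.png',cv2.resize(c,None,fx=4,fy=4,interpolation=cv2.INTER_CUBIC))
# bystanders
for nm,(u,v),z in [('cup',(268,150),154),('b1',(375,167),153),('b2',(438,173),153),('nip',(376,270),156),('pac',(452,258),157),('tin',(427,363),90)]:
    q=onplane(f,(u,v),z)[0,:2]; print(nm,q.round(0),'along',((q-o)@d).round(0),'lat',((q-o)@n).round(0),'depth z',P[v,u].round(0))
# bumper orange
m=cv2.inRange(hsv,(5,60,60),(18,255,255)); m[:245]=0;m[295:]=0;m[:,:315]=0;m[:,345:]=0
vv,uu=np.nonzero(m); print('bump',len(uu),uu.min() if len(uu) else 0, np.median(uu) if len(uu) else 0)
for u in range(318,342,2): print(u,f['color'][262,u],hsv[262,u],((onplane(f,(u,262),58)[0,:2]-o)@d).round(1))
```

```text
d [501.6 145.2  82. ] (38.12815856933594, 39.87846755981445) 1.0337259769439697 along -9.0 lat -2.7
c [500.6 100.4  82. ] (39.93034362792969, 40.00076675415039) 1.0507158041000366 along 35.9 lat -1.1
b [497.5  54.1  82. ] (39.45936965942383, 37.87120819091797) 87.63504028320312 along 82.3 lat -1.4
a [494.9   9.4  82. ] (38.38638687133789, 36.54033660888672) 86.2674789428711 along 127.0 lat -1.3
walls 155 217 297 [ 77. -77.]
walls 170 219 298 [ 75.4 -76.7]
walls 185 220 299 [ 75.7 -76.4]
walls 200 221 300 [ 76.  -76.1]
stripe expected in scene [[535.0, 272.7], [511.5, 270.0], [419.0, 259.5], [396.2, 256.9]]
cup [685.  -2.] along 127.0 lat 189.0 depth z [698.   2. 112.]
b1 [ 658. -186.] along 313.0 lat 173.0 depth z [ 659. -187.  151.]
b2 [ 650. -295.] along 421.0 lat 171.0 depth z [ 650. -295.  151.]
nip [ 481. -188.] along 325.0 lat -3.0 depth z [ 482. -189.  153.]
pac [ 504. -315.] along 451.0 lat 27.0 depth z [ 504. -316.  155.]
tin [ 325. -286.] along 432.0 lat -154.0 depth z [ 325. -286.   90.]
bump 0 0 0
318 [231 230 234] [128   4 234] 227.4
320 [190 191 184] [ 34   9 191] 231.1
322 [162 163 146] [ 32  27 163] 234.8
324 [163 153 138] [ 18  39 163] 238.5
326 [201 185 182] [  5  24 201] 242.2
328 [201 200 205] [126   6 205] 245.9
330 [198 199 204] [115   8 204] 249.6
332 [195 196 202] [116   9 202] 253.3
334 [197 196 202] [125   8 202] 257.1
336 [197 196 202] [125   8 202] 260.8
338 [200 200 205] [120   6 205] 264.5
340 [212 212 214] [120   2 214] 268.2
```

View pics/sc_crop.png

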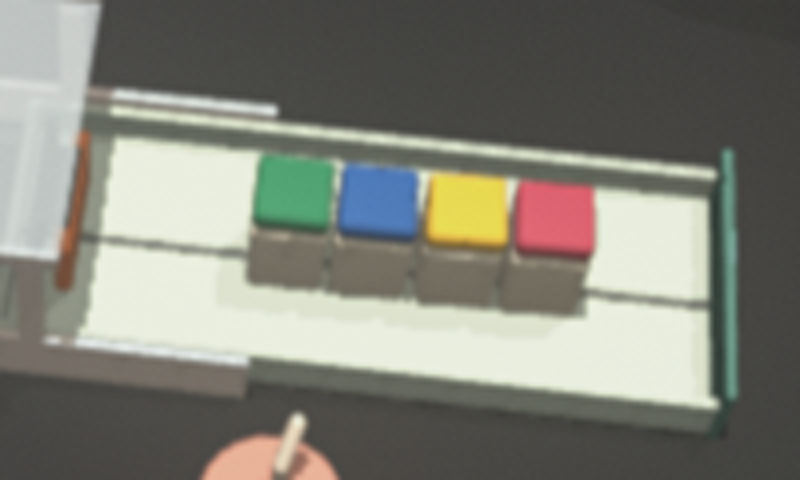

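Run:
```python
from m import *
f=grab('top'); s,o,d=stripe(f,list(range(154,172))+list(range(282,318))); n=np.array([-d[1],d[0]])
f2=grab('scene')
print('o',o,'d',d)
for nm,(u,v),z in [('d rb',(584,314),10),('d lb',(503,305),10),('a lb',(248,286),10),('a rb',(325,293),10),('d lid far R',(592,185),82),('d lid far L',(519,181),82),('a lid far R',(333,162),82),('a lid far L',(262,155),82),('bump top',(85,135),58),('bump bot',(70,288),14),('front top near',(730,398),50),('front top far',(729,150),50)]:
    q=onplane(f2,(300+u/4-.4,190+v/4-.4),z)[0,:2]-o; print(nm,'along',(q@d).round(1),'lat',(q@n).round(1))
hsv=cv2.cvtColor(f['color'],cv2.COLOR_RGB2HSV)
m=cv2.inRange(hsv,(60,50,30),(100,255,255)); m[:200]=0;m[310:]=0;m[:,:125]=0;m[:,165:]=0
vv,uu=np.nonzero(m);q=onplane(f,np.c_[uu,vv],50)[:,:2]-o; print('front top cam',np.percentile(q@d,[5,25,50,75,95]),np.percentile(q@n,[1,99]))
```

```text
o [497.643     33.276527] d [-0.05910831 -0.99825156]
d rb along -141.5 lat 14.3
d lb along -97.6 lat 14.5
a lb along 41.4 lat 21.0
a rb along -0.9 lat 19.9
d lid far R along -132.5 lat -21.2
d lid far L along -94.3 lat -18.7
a lid far R along 3.8 lat -17.7
a lid far L along 41.5 lat -17.2
bump top along 139.0 lat -34.0
bump bot along 137.6 lat 37.7
front top near along -210.4 lat 79.1
front top far along -211.3 lat -76.4
front top cam [-212.59173073 -210.95306612 -208.93184593 -206.96321341 -205.31095423] [-75.36033013  73.74752051]
```

The scene crop shows the bumper face at crop (77,210), about 92 mm ahead of the green can, and the row nearly on the stripe. The rose can is 2–3 mm off to the right. Lid height of about 82 is floor plus 72, so it fits. I'm moving over the rose can now.

Request:
move_arm(increments=[[[1,-2.5,-1.6,0,0,0,0],[1,-5,-3.3,0,0,0,0],[1,-5,-3.3,0,0,0,0],[1,-5,-3.3,0,0,0,0],[1,-5,-3.3,0,0,0,0],[1,-5,-3.3,0,0,0,0],[1,-5,-3.3,0,0,0,0],[1,-5,-3.3,0,0,0,0],[1,-2.5,-1.6,0,0,0,0],[1,0,0,0,0,0,0.17],[1,0,0,0,0,0,0.17],[1,0,0,0,0,0,0.17]]])

```text
time_s: 2.1
ee_pos: [484.6, 173.9, 214.7]
ee_rot: [179.6, 0.1, 133.2]
force: [-0.6, 0.2, 0.5]
gripper_width: 91.0
```

Request:
move_arm(increments=[[[1,0,0,0,0,0,0.17],[1,0,0,0,0,0,0.17],[1,0,0,0,0,0,0.17],[1,0,0,0,0,0,0.17],[1,0,0,0,0,0,0]]])

```text
time_s: 2.72
ee_pos: [484.7, 173.7, 215.1]
ee_rot: [179.6, -0.2, 93.0]
force: [0.4, 0.2, -0.4]
gripper_width: 90.8
```

Request:
move_arm(increments=[[[1,-1.5,0.9,0,0,0,0],[1,-1.5,0.9,0,0,0,0],[1,0,0,0,0,0,0.112],[1,0,0,0,0,0,0]]])

```text
time_s: 3.22
ee_pos: [507.0, 140.6, 215.1]
ee_rot: [179.6, -0.2, 86.7]
force: [0.1, 0.3, 0.0]
gripper_width: 91.4
```

Run:
```python
from m import *
s=monitor.state(); print(s['ee_pos'],s['ee_rot'])
f=grab('wrist','w0'); print(-f['R'].T@f['t'],f['R'][2])
g=grab('top','t1')
```

```text
[507.01722267 140.62077932 215.11296492] [179.56028127  -0.22920721  86.74395388]
[509.42480807 215.65470175 386.30872262] [-0.00704389 -0.26560415 -0.96405644]
```

View pics/w0.png

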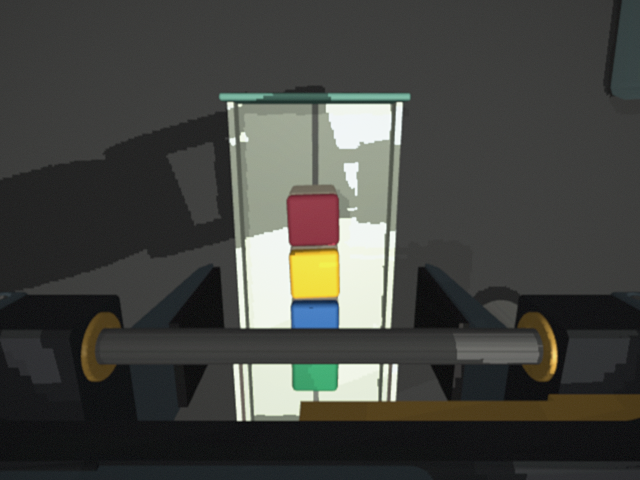

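The wrist view shows the front panel at row 97, the stripe at u≈315, and the lids in a column at u≈313–315 (v 220, 274, 315, 375). The fingers straddle the row evenly. I'll measure in this view as a check on the others.

Run:
```python
from m import *
f=grab('wrist'); im=f['color'].astype(int); hsv=cv2.cvtColor(f['color'],cv2.COLOR_RGB2HSV)
g=im.sum(2); pts=[]
for v in list(range(112,180))+list(range(392,400)):
    r=g[v,306:326]; w=np.clip(np.median(r)-50-r,0,None)
    if w.sum()>0: pts.append((306+(w*np.arange(20)).sum()/w.sum(),v))
s=onplane(f,np.array(pts),10)[:,:2]
vx,vy,x0,y0=cv2.fitLine(s.astype(np.float32),cv2.DIST_HUBER,0,.01,.01).ravel()
d=np.array([vx,vy])*(-1 if vy>0 else 1); o=np.array([x0,y0]); n=np.array([-d[1],d[0]])
print('stripe',o,'ang',np.degrees(np.arctan2(d[1],d[0])),'n',len(pts))
for Y in (240,145,33,0): print('stripe x at y',Y,o[0]+d[0]/d[1]*(Y-o[1]), ' topcam', 497.643+.0591/.99825*(Y-33.28))
for k,v in lids(f,(270,180,360,395),82,tol=200,smin=90).items():
    q=v[0][:2]-o; print(k,v[0].round(1),[np.round(x,1) for x in v[1]],v[3],'lat',(q@n).round(1))
m=cv2.inRange(hsv,(60,50,30),(100,255,255)); m[:88]=0;m[108:]=0;m[:,:200]=0;m[:,430:]=0
vv,uu=np.nonzero(m);q=onplane(f,np.c_[uu,vv],50)[:,:2]; print(len(uu),vv.min(),vv.max(),'front: along-n',np.percentile((q-o)@n,[0.5,99.5]),'y',np.percentile((q-o)@d,[3,50,97]),'mid',q.mean(0))
```

```text
stripe [508.8269  212.70676] ang -93.31298 n 76
stripe x at y 240 510.40683  topcam 509.8815694966191
stripe x at y 145 504.90756  topcam 504.25722689706987
stripe x at y 33 498.42422  topcam 497.62642299023287
stripe x at y 0 496.51395  topcam 495.6727039819684
d [503.7 149.8  82. ] [array([503.4, 149.6]), array([41.5, 39.8]), np.float64(87.5)] 2517 lat -1.5
c [502.1 104.5  82. ] [array([502.3, 104.2]), array([41.3, 39.7]), np.float64(86.6)] 2213 lat -0.4
b [500.2  67.8  82. ] [array([500.2,  67.9]), array([24.2, 39.6]), np.float64(86.5)] 1253 lat -0.3
a [496.5   6.1  82. ] [array([496.5,   5.9]), array([25.7, 39.6]), np.float64(86.4)] 1157 lat -0.4
1952 93 103 front: along-n [-76.76120001  76.29391657] y [-34.92391093 -31.17432343 -27.21345283] mid [509.67319344 244.03784574]
```

Request:
move_arm(increments=[[[0.11,3.2,-0.15,0,0,0,0],[0.11,3.2,-0.1,0,0,0,0],[0.11,0,0,2,0,0,0],[0.11,0,0,3,0,0,0],[0.11,0,0,3,0,0,0]]])

```text
time_s: 4.0
ee_pos: [510.9, 208.5, 136.3]
ee_rot: [179.1, -0.4, 87.2]
force: [-0.8, 0.2, -0.8]
gripper_width: 43.6
```

Request:
move_arm(increments=[[[0.11,-0.3,-0.25,1,0.016,-0.007,0.009],[0.11,0,0,3,0,0,0],[0.11,0,0,3,0,0,0],[0.11,0,0,2,0,0,0],[0.11,0,0,0.8,0,0,0],[0.11,0,0,0,0,0,0]]])

```text
time_s: 4.75
ee_pos: [510.3, 205.9, 37.4]
ee_rot: [-180.0, -0.0, 86.9]
force: [-0.0, 0.0, 0.5]
gripper_width: 10.4
```

Request:
move_arm(increments=[[[0.11,0,-0.19,0.5,0,0,0.004],[0.11,-0.4,0,0,0,0,0],[0.11,-0.4,0,0,0,0,0],[0.11,-0.4,0,0,0,0,0],[0.11,-0.3,0,0,0,0,0],[0.11,-0.2,0,0,0,0,0],[0.11,-0.2,0,0,0,0,0],[0.11,-0.2,0,0,0,0,0]]])

```text
time_s: 5.75
ee_pos: [509.0, 184.3, 35.0]
ee_rot: [179.7, -0.2, 86.7]
force: [0.9, 1.0, 0.5]
gripper_width: 9.8
```

Run:
```python
from m import *
s=monitor.state(); p=s['ee_pos'];print(p.round(2),s['ee_rot'].round(2),s['force'].round(2),'lat err',p[0]-(504.9+.0583*(p[1]-145)))
f=grab('wrist')
for k,v in lids(f,(200,100,440,470),82,tol=300,smin=90).items(): print(k,v[0].round(1),[np.round(x,1) for x in v[1]],v[3])
c=f['color'][:,:,::-1]; cv2.imwrite('pics/w1.png',c)
```

```text
[509.   184.28  34.98] [ 1.7972e+02 -1.6000e-01  8.6670e+01] [0.86 1.01 0.49] lat err 1.8129848893041185
d [507.4 168.8  82. ] [array([507.3, 168.9]), array([ 9. , 10.8]), np.float64(86.4)] 631
a [546.2 244.4  82. ] [array([546.2, 244.4]), array([0. , 0.9]), np.float64(86.6)] 4
```

View pics/w1.png

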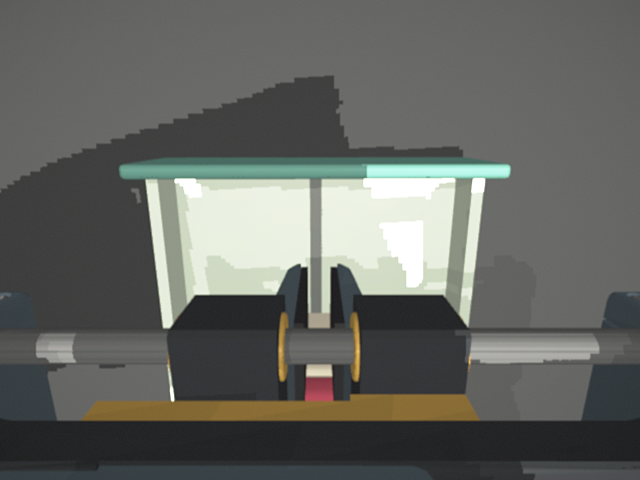

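Request:
move_arm(increments=[[[0.11,0.4,-0.1,0.1,0,0,0],[0.11,0,-0.1,0.1,0,0,0],[0.11,0,-0.07,0.1,0.005,0,0],[0.11,0,-0.025,0.03,0,0,0]]])

```text
time_s: 6.3
ee_pos: [505.8, 188.6, 31.2]
ee_rot: [-179.9, -0.1, 86.7]
force: [-0.7, 0.1, 0.6]
gripper_width: 9.6
```

Request:
move_arm(increments=[[[0.11,-0.2,-0.025,0.03,0,0,0],[0.11,-0.2,-0.025,0.03,0,0,0],[0.11,-0.2,-0.025,0.03,0,0,0],[0.11,-0.2,-0.025,0.03,0,0,0]]])

```text
time_s: 6.8
ee_pos: [505.0, 180.8, 30.4]
ee_rot: [180.0, -0.2, 86.7]
force: [-0.8, 2.1, 1.6]
gripper_width: 9.8
```

Request:
move_arm(increments=[[[0.11,-0.3,-0.01,0.01,0,0,0],[0.11,-0.3,-0.01,0.01,0,0,0],[0.11,-0.3,-0.01,0.01,0,0,0],[0.11,-0.3,-0.01,0.01,0,0,0],[0.11,-0.3,-0.01,0.01,0,0,0],[0.11,-0.3,-0.01,0.01,0,0,0]]])

```text
time_s: 7.55
ee_pos: [504.1, 162.8, 30.4]
ee_rot: [179.9, -0.3, 86.6]
force: [0.8, 2.9, 1.5]
gripper_width: 9.8
```

```bash
cat > chk.py <<'E'
from m import *
s=monitor.state(); p=s['ee_pos']; fo=s['force']; d=np.array([-.0582,-.9983])
print('t',s['time_s'],p.round(2),s['ee_rot'].round(2),'F',fo.round(2),'lat',(p[0]-(504.9+.0583*(p[1]-145))).round(2),'push',-(fo[:2]@d).round(2))
f=grab('top'); hsv=cv2.cvtColor(f['color'],cv2.COLOR_RGB2HSV)
for k,v in lids(f,(140,235,345,300),82,smin=90).items():
    c=v[0]; print(k,c.round(1),[np.round(x,1) for x in v[1][1:]],v[3],'lat',(c[0]-(504.3+.0592*(c[1]-145))).round(1))
m=cv2.inRange(hsv,(60,45,30),(100,255,255)); m[:200]=0;m[320:]=0;m[:,:125]=0;m[:,165:]=0
vv,uu=np.nonzero(m);q=onplane(f,np.c_[uu,vv],50)[:,:2]; print('front',len(uu),np.median(q,0).round(1), np.percentile(q[:,1],[5,95]).round(1))
E
python3 chk.py
```

```text
t 7.55 [504.09 162.76  30.41] [179.85  -0.33  86.64] F [0.77 2.89 1.48] lat -1.85 push 2.93
d [500.2 117.5  82. ] [array([34.6, 39.3]), np.float64(86.9)] 355 lat -2.5
c [499.6  80.   82. ] [array([39. , 40.1]), np.float64(86.9)] 474 lat -0.9
b [496.5  37.4  82. ] [array([39.5, 39.2]), np.float64(86.8)] 465 lat -1.4
a [494.2  -3.3  82. ] [array([39.8, 38.1]), np.float64(86.7)] 458 lat -1.3
  return _methods._mean(a, axis=axis, dtype=dtype,
  ret = um.true_divide(
Traceback (most recent call last):
  File "chk.py", line 8, in <module>
    vv,uu=np.nonzero(m);q=onplane(f,np.c_[uu,vv],50)[:,:2]; print('front',len(uu),np.median(q,0).round(1), np.percentile(q[:,1],[5,95]).round(1))
                                                                                                           ~~~~~~~~~~~~~^^^^^^^^^^^^^^^
IndexError: index -1 is out of bounds for axis 0 with size 0
```

Request:
move_arm(increments=[[[0.11,-0.4,0,0.01,0,0,0],[0.11,-0.4,0,0.01,0,0,0],[0.11,-0.4,0,0.01,0,0,0],[0.11,-0.4,0,0.01,0,0,0],[0.11,-0.4,0,0.01,0,0,0],[0.11,-0.4,0,0.01,0,0,0],[0.11,-0.4,0,0.01,0,0,0],[0.11,-0.4,0,0.01,0,0,0],[0.11,-0.4,0,0.01,0,0,0],[0.11,-0.4,0,0.01,0,0,0],[0.11,-0.4,0,0.01,0,0,0],[0.11,-0.4,0,0.01,0,0,0]]])

```text
time_s: 9.1
ee_pos: [501.4, 111.7, 29.2]
ee_rot: [179.8, -0.4, 86.6]
force: [-0.1, 2.9, 2.3]
gripper_width: 10.0
```

```bash
sed -i 's/^vv,uu=/if m.any(): vv,uu=/' chk.py; python3 chk.py
```

```text
t 9.1 [501.39 111.69  29.24] [179.8   -0.37  86.64] F [-0.1   2.93  2.27] lat -1.56 push 2.92
d [497.6  65.4  82. ] [array([39.9, 30.8]), np.float64(1.0)] 330 lat -2.0
c [496.9  29.   82. ] [array([39.1, 40. ]), np.float64(86.3)] 470 lat -0.6
b [493.8 -13.6  82. ] [array([38.1, 39.8]), np.float64(1.0)] 466 lat -1.2
a [491.5 -54.3  82. ] [array([39.8, 38.2]), np.float64(86.8)] 460 lat -1.0
front 113 [457.3 240.7] [234.3 247.4]
```

Request:
move_arm(increments=[[[0.11,-0.3,0,0,0,0,0],[0.11,-0.3,0,0,0,0,0],[0.11,-0.3,0,0,0,0,0],[0.11,-0.3,0,0,0,0,0],[0.11,-0.3,0,0,0,0,0],[0.11,-0.2,0,0,0,0,0],[0.11,-0.2,0,0,0,0,0]]])

```text
time_s: 10.02
ee_pos: [500.1, 91.1, 29.2]
ee_rot: [179.8, -0.4, 86.6]
force: [0.2, 3.9, 3.4]
gripper_width: 9.9
```

Request:
move_arm(increments=[[[0.11,-0.1,0,0,0,0,0],[0.11,-0.1,0,0,0,0,0],[0.11,-0.1,0,0,0,0,0],[0.11,-0.1,0,0,0,0,0]]])

```text
time_s: 10.52
ee_pos: [499.8, 86.9, 29.1]
ee_rot: [179.8, -0.4, 86.6]
force: [1.1, 4.5, 3.3]
gripper_width: 10.0
```

```bash
python3 chk.py
```

```text
t 10.525 [499.79  86.93  29.12] [179.82  -0.36  86.63] F [1.11 4.55 3.29] lat -1.72 push 4.6
d [496.   40.1  82. ] [array([30.6, 39.8]), np.float64(86.3)] 316 lat -2.1
c [495.1   4.1  82. ] [array([39., 40.]), np.float64(86.3)] 471 lat -0.9
b [492. -38.  82.] [array([38. , 39.7]), np.float64(1.0)] 462 lat -1.4
a [489.9 -79.4  82. ] [array([38. , 39.8]), np.float64(1.0)] 467 lat -1.1
```

Request:
move_arm(increments=[[[0.11,-0.1,0,0,0,0,0],[0.11,-0.1,0,0,0,0,0]]])

```text
time_s: 10.82
ee_pos: [499.6, 84.8, 29.1]
ee_rot: [179.8, -0.4, 86.6]
force: [-0.4, 3.9, 3.7]
gripper_width: 9.8
```

Request:
move_arm(increments=[[[0.11,-0.1,0,0,0,0,0],[0.11,-0.1,0,0,0,0,0]]])

```text
time_s: 11.08
ee_pos: [499.6, 82.8, 29.1]
ee_rot: [179.8, -0.4, 86.6]
force: [1.4, 5.3, 3.9]
gripper_width: 10.2
```

Request:
move_arm(increments=[[[0.11,-0.1,0,0,0,0,0]]])

```text
time_s: 11.2
ee_pos: [499.5, 82.2, 29.1]
ee_rot: [179.8, -0.4, 86.6]
force: [-0.5, 7.8, 3.5]
gripper_width: 10.0
```

Request:
move_arm(increments=[[[0.11,-0.1,0,0,0,0,0]]])

```text
time_s: 11.32
ee_pos: [499.6, 81.9, 29.2]
ee_rot: [179.8, -0.5, 86.6]
force: [-0.4, 8.2, 4.5]
gripper_width: 10.2
```

Request:
move_arm(increments=[[[0.11,-0.1,0,0,0,0,0]]])

```text
time_s: 11.45
ee_pos: [499.6, 81.6, 29.2]
ee_rot: [179.8, -0.6, 86.5]
force: [-0.8, 8.0, 3.3]
gripper_width: 10.2
```

Request:
move_arm(increments=[[[0.11,0.2,0,0,0,0,0],[0.11,0.5,0,0,0,0,0],[0.11,1.5,0,0,0,0,0],[0.11,3,0,0,0,0,0],[0.11,3,0,-2,0,0,0],[0.11,2,0,-5,0,0,0],[0.11,0,0,-4,0,0,0],[0.11,0,0,0,0,0,0]]])

```text
time_s: 12.45
ee_pos: [502.8, 187.4, 139.8]
ee_rot: [-179.7, -0.2, 86.7]
force: [-0.5, 0.4, 0.0]
gripper_width: 9.9
```

```bash
python3 chk.py
python3 - <<'E'
from h import *
c=cv2.imread('pics/top0.png'); f=grab('top','t2'); c=f['color'][215:305,130:350,::-1]; d=grab('wrist')['color'][:,:,::-1]
cv2.imwrite('pics/t2c.png',np.vstack([cv2.resize(c,(640,262),interpolation=cv2.INTER_CUBIC),cv2.resize(d,(440,330))[:, :][:,:440] if 0 else cv2.copyMakeBorder(cv2.resize(d,(440,330)),0,0,0,200,cv2.BORDER_CONSTANT)]))
E
```

```text
t 12.45 [502.76 187.35 139.79] [-179.72   -0.22   86.67] F [-0.46  0.4   0.03] lat -4.61 push 0.37
d [495.6  41.6  82. ] [array([39.1, 39.7]), np.float64(86.8)] 460 lat -2.6
c [ 4.948e+02 -1.000e-01  8.200e+01] [array([39. , 39.3]), np.float64(86.8)] 464 lat -0.9
b [491.8 -42.6  82. ] [array([39.4, 39.5]), np.float64(87.2)] 472 lat -1.4
a [489.6 -82.6  82. ] [array([38.4, 39. ]), np.float64(87.6)] 452 lat -1.2
front 56 [572.2 239.3] [236.2 242.5]
```

View pics/t2c.png

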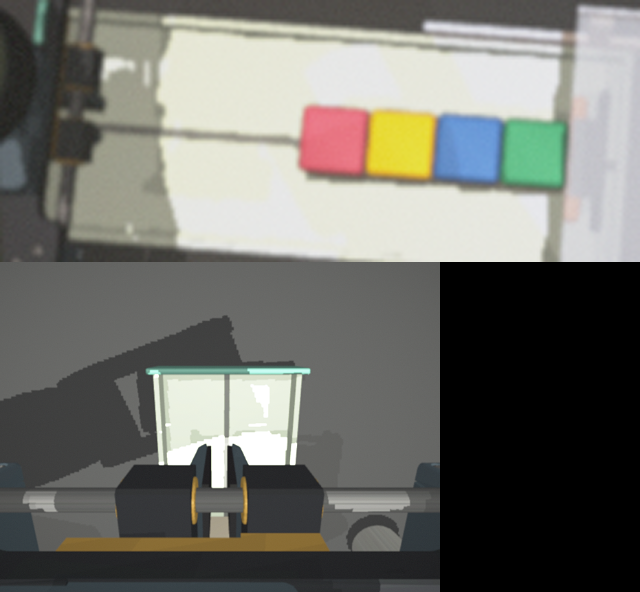

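The top crop shows four lids in an unbroken row, with green against the orange bumper at the deck edge and rose about 1.5 mm right of the others. Nothing is touching the row. Next I'll go round to the tray front.

Request:
move_arm(increments=[[[0.11,3,0.15,0,0,0,0],[0.11,4,0.15,0,0,0,0],[0.11,3,0.15,0,0,0,0],[0.11,0,0,0,0,0,0]]])

```text
time_s: 13.1
ee_pos: [507.0, 284.8, 127.8]
ee_rot: [-178.5, 0.4, 86.5]
force: [0.3, -1.0, 0.7]
gripper_width: 10.0
```

```bash
python3 chk.py
python3 - <<'E'
from h import *
f=grab('wrist','w3'); hsv=cv2.cvtColor(f['color'],cv2.COLOR_RGB2HSV)
m=cv2.inRange(hsv,(60,50,30),(100,255,255))
cs=cv2.findContours(m,cv2.RETR_EXTERNAL,cv2.CHAIN_APPROX_NONE)[0]; c=max(cs,key=cv2.contourArea)
q=onplane(f,c[:,0,:],50)[:,:2]; print('front rect px',cv2.boundingRect(c),cv2.minAreaRect(q.astype(np.float32)))
E
```

```text
t 13.1 [506.99 284.77 127.81] [-178.53    0.45   86.45] F [ 0.26 -1.    0.71] lat -6.06 push -0.98
d [495.5  41.5  82. ] [array([39.3, 39.9]), np.float64(86.8)] 458 lat -2.7
c [4.943e+02 1.000e-01 8.200e+01] [array([39.9, 39.7]), np.float64(1.0)] 484 lat -1.4
b [491.8 -42.5  82. ] [array([39.6, 39.3]), np.float64(87.2)] 471 lat -1.4
a [489.6 -82.5  82. ] [array([38.3, 39.1]), np.float64(87.4)] 451 lat -1.2
front 423 [515.1 240.8] [232.2 247. ]
front rect px (353, 275, 87, 20) ((555.1121215820312, 255.57273864746094), (13.911578178405762, 58.71516418457031), 86.94972229003906)
```

Request:
move_arm(increments=[[[0.11,0,0.5,1,-0.026,0.008,-0.004],[0.11,0,0,3,0,0,0],[0.11,0,0,3,0,0,0],[0.11,0,0,2,0,0,0],[0.11,0,0,1,0,0,0],[0.11,0,0,0,0,0,0]]])

```text
time_s: 13.95
ee_pos: [509.8, 274.0, 23.7]
ee_rot: [-179.8, 0.3, 86.2]
force: [0.1, -0.0, 0.1]
gripper_width: 9.8
```

Request:
move_arm(increments=[[[0.11,0,0.2,0,-0.004,0.005,-0.008],[0.11,-0.2,0.05,0,0,0,0],[0.11,-0.2,0,0,0,0,0],[0.11,-0.2,0,0,0,0,0],[0.11,-0.2,0,0,0,0,0]]])

```text
time_s: 14.58
ee_pos: [513.6, 265.7, 26.5]
ee_rot: [179.7, -0.1, 86.7]
force: [-0.4, 1.1, 0.6]
gripper_width: 9.9
```

Request:
move_arm(increments=[[[0.11,-0.15,-0.1,0.1,0,0,0],[0.11,-0.15,-0.05,0.05,0,0,0],[0.11,-0.2,0,0,0,0,0],[0.11,-0.2,0,0,0,0,0],[0.11,-0.2,0,0,0,0,0],[0.11,-0.25,0,0,0,0,0],[0.11,-0.25,0,0,0,0,0]]])

```text
time_s: 15.45
ee_pos: [514.0, 266.0, 26.7]
ee_rot: [179.2, -1.7, 86.3]
force: [-0.5, 9.8, -1.4]
gripper_width: 10.2
```

```bash
python3 chk.py
```

```text
t 15.45 [514.   265.98  26.73] [179.24  -1.66  86.27] F [-0.53  9.76 -1.42] lat 2.05 push 9.71
d [495.6  41.5  82. ] [array([38.2, 39.4]), np.float64(86.6)] 456 lat -2.6
c [4.944e+02 1.000e-01 8.200e+01] [array([39.9, 39.7]), np.float64(1.0)] 482 lat -1.3
b [491.9 -42.5  82. ] [array([39.6, 39.5]), np.float64(87.2)] 473 lat -1.3
a [489.7 -82.7  82. ] [array([38.4, 39.1]), np.float64(87.6)] 452 lat -1.1
front 316 [502.  241.3] [234.1 247.7]
```

Request:
move_arm(increments=[[[0.11,-0.35,-0.05,0,0.01,-0.03,-0.007],[0.11,-0.4,-0.03,0,0,-0.01,0],[0.11,-0.4,-0.03,0,0,-0.01,0],[0.11,-0.4,-0.02,0,0,-0.005,0]]])

```text
time_s: 16.0
ee_pos: [513.7, 263.1, 26.2]
ee_rot: [179.5, 0.3, 86.3]
force: [-0.7, 10.9, -2.4]
gripper_width: 10.0
```

Request:
move_arm(increments=[[[0.11,-0.5,-0.03,0,0.005,-0.003,-0.006],[0.11,-0.5,-0.03,0,0,-0.005,0],[0.11,-0.5,-0.02,0,0,-0.005,0],[0.11,-0.5,-0.02,0,0,-0.005,0],[0.11,-0.5,-0.02,0,0,-0.005,0],[0.11,-0.5,-0.02,0,0,-0.005,0]]])

```text
time_s: 16.75
ee_pos: [513.2, 252.5, 26.3]
ee_rot: [179.3, -0.1, 86.2]
force: [-0.3, 11.5, -2.8]
gripper_width: 9.8
```

```bash
python3 chk.py
```

```text
t 16.75 [513.2  252.49  26.27] [ 1.7931e+02 -9.0000e-02  8.6210e+01] F [-0.25 11.53 -2.8 ] lat 2.04 push 11.49
d [495.1  28.6  82. ] [array([38.2, 39.7]), np.float64(86.2)] 452 lat -2.3
c [493.6 -12.8  82. ] [array([39.3, 40.8]), np.float64(87.8)] 483 lat -1.3
b [491.1 -55.3  82. ] [array([39.4, 39.4]), np.float64(87.1)] 473 lat -1.4
a [489.4 -89.   82. ] [array([25.8, 39.1]), np.float64(87.6)] 305 lat -1.1
front 307 [505.9 228.9] [222.8 234.1]
```

Request:
move_arm(increments=[[[0.11,-0.6,-0.06,0,0.006,-0.005,-0.008],[0.11,-0.7,-0.05,0,0,-0.005,-0.001],[0.11,-0.8,-0.04,0,0,-0.005,-0.001],[0.11,-0.8,-0.04,0,0.001,-0.005,-0.001],[0.11,-0.8,-0.04,0,0.001,-0.005,-0.001],[0.11,-0.8,-0.04,0,0.001,-0.005,-0.001],[0.11,-0.8,-0.04,0,0.001,-0.005,-0.001],[0.11,-0.8,-0.04,0,0.001,-0.005,-0.001],[0.11,-0.8,-0.04,0,0.001,-0.005,-0.001],[0.11,-0.8,-0.04,0,0.001,-0.005,-0.001],[0.11,-0.8,-0.04,0,0.001,-0.005,-0.001],[0.11,-0.8,-0.04,0,0.001,-0.005,-0.001]]])

```text
time_s: 18.3
ee_pos: [510.0, 195.2, 26.3]
ee_rot: [179.0, -0.3, 86.3]
force: [0.9, 11.7, -2.1]
gripper_width: 9.9
```

Request:
move_arm(increments=[[[0.11,-0.8,-0.07,0,0.01,-0.005,-0.006],[0.11,-0.8,-0.07,0,0.003,-0.005,-0.002],[0.11,-0.8,-0.05,0,0.002,-0.005,-0.002],[0.11,-0.8,-0.05,0,0.002,-0.005,-0.002],[0.11,-0.8,-0.05,0,0.002,-0.005,-0.002],[0.11,-0.8,-0.05,0,0.002,-0.005,-0.002],[0.11,-0.8,-0.05,0,0.002,-0.005,-0.002],[0.11,-0.8,-0.05,0,0.002,-0.005,-0.002],[0.11,-0.8,-0.05,0,0.002,-0.005,-0.002],[0.11,-0.8,-0.05,0,0.002,-0.005,-0.002],[0.11,-0.8,-0.05,0,0.002,-0.005,-0.002],[0.11,-0.8,-0.05,0,0.002,-0.005,-0.002]]])

```text
time_s: 19.8
ee_pos: [506.0, 131.5, 26.4]
ee_rot: [179.8, -0.2, 86.7]
force: [0.0, 10.8, -2.3]
gripper_width: 9.7
```

```bash
python3 chk.py
python3 - <<'E'
from h import *
f=grab('top','t3')
print(onplane(f,[(275,224),(269,311),(275,226),(269,309)],36).round(1))
E
```

```text
t 19.8 [506.01 131.48  26.37] [179.83  -0.2   86.72] F [ 0.04 10.84 -2.28] lat 1.9 push 10.82
d [488.1 -87.   82. ] [array([39.8, 30.8]), np.float64(1.0)] 375 lat -2.5
[[575.2  -7.8  36. ]
 [409.8  -1.4  36. ]
 [571.3  -7.9  36. ]
 [413.6  -1.3  36. ]]
```

View pics/t3.png

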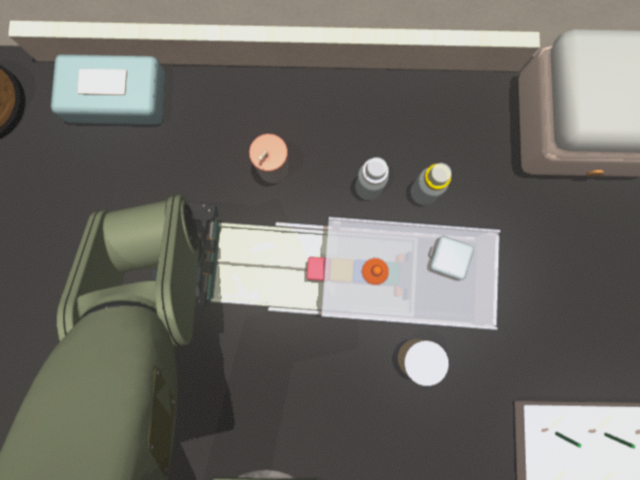

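The tray is about half closed. The rose lid is at (316,268) with the other three under the clear deck behind it, and the bystanders haven't moved. The mouth is at y≈-4.5, leaving about 118 mm to go.

Request:
move_arm(increments=[[[0.11,-0.8,-0.07,0,0.003,-0.005,-0.002],[0.11,-0.8,-0.07,0,0.002,-0.005,-0.002],[0.11,-0.8,-0.05,0,0.002,-0.005,-0.002],[0.11,-0.8,-0.05,0,0.002,-0.005,-0.002],[0.11,-0.8,-0.05,0,0.002,-0.005,-0.002],[0.11,-0.8,-0.05,0,0.002,-0.005,-0.002],[0.11,-0.8,-0.05,0,0.002,-0.005,-0.002],[0.11,-0.8,-0.05,0,0.002,-0.005,-0.002],[0.11,-0.8,-0.05,0,0.002,-0.005,-0.002],[0.11,-0.8,-0.05,0,0.002,-0.005,-0.002],[0.11,-0.8,-0.05,0,0.002,-0.005,-0.002],[0.11,-0.8,-0.05,0,0.002,-0.005,-0.002]]])

```text
time_s: 21.4
ee_pos: [502.1, 64.8, 26.3]
ee_rot: [-179.8, 0.2, 86.7]
force: [0.5, 11.2, -2.2]
gripper_width: 10.4
```

Request:
move_arm(increments=[[[0.11,-0.8,-0.05,0,0.002,-0.005,-0.002],[0.11,-0.8,-0.05,0,0.002,-0.005,-0.002],[0.11,-0.8,-0.05,0,0.002,-0.005,-0.002],[0.11,-0.7,-0.05,0,0.002,-0.005,-0.002],[0.11,-0.7,-0.05,0,0.002,-0.005,-0.002],[0.11,-0.6,-0.05,0,0.002,-0.005,-0.002]]])

```text
time_s: 22.15
ee_pos: [500.4, 35.0, 26.3]
ee_rot: [-179.5, 0.4, 86.7]
force: [2.1, 11.5, -1.4]
gripper_width: 9.8
```

Request:
move_arm(increments=[[[0.11,-0.6,-0.04,0,-0.006,0,-0.001],[0.11,-0.55,-0.04,0,0,0,-0.001],[0.11,-0.5,-0.04,0,0,-0.003,-0.001],[0.11,-0.5,-0.04,0,0,-0.003,-0.001],[0.11,-0.5,-0.04,0,0,-0.003,-0.001],[0.11,-0.5,-0.04,0,0,-0.003,-0.001]]])

```text
time_s: 22.9
ee_pos: [499.6, 17.2, 26.4]
ee_rot: [179.7, -0.3, 86.4]
force: [2.3, 11.9, -1.2]
gripper_width: 9.9
```

Request:
move_arm(increments=[[[0.11,-0.45,-0.02,0,0,-0.004,-0.001],[0.11,-0.45,-0.02,0,0,-0.004,-0.001]]])

```text
time_s: 23.15
ee_pos: [499.5, 14.9, 26.4]
ee_rot: [179.6, -0.5, 86.2]
force: [2.2, 26.6, -0.1]
gripper_width: 9.8
```

Force jumped to 26.6 N at the expected place, which looks like the hard stop. I'll push once more, gently, to confirm.

Request:
move_arm(increments=[[[0.11,-0.3,0,0,0,-0.006,-0.004],[0.11,-0.3,0,0,0,-0.004,-0.001]]])

```text
time_s: 23.4
ee_pos: [499.6, 15.1, 26.4]
ee_rot: [179.6, -0.5, 86.2]
force: [1.1, 13.0, 0.7]
gripper_width: 9.9
```

Request:
move_arm(increments=[[[0.11,0.3,0,0,0,0,0],[0.11,1,0,0,0,0,0],[0.11,3,0,0,0,0,0],[0.11,4,0,0,0,0,0],[0.11,5,0,-3,0,0,0],[0.11,5,0,-5,0,0,0],[0.11,5,0,-5,0,0,0],[0.11,5,0,-3,0,0,0],[0.11,3,0,0,0,0,0],[0.11,0,0,0,0,0,0]]])

```text
time_s: 24.65
ee_pos: [516.7, 324.9, 180.0]
ee_rot: [179.9, -0.2, 86.2]
force: [0.1, -0.4, 0.1]
gripper_width: 9.8
```

```bash
python3 chk.py
python3 - <<'E'
from h import *
f=grab('top'); g=grab('scene')
a=cv2.resize(f['color'][205:340,240:510,::-1],(560,280),interpolation=cv2.INTER_CUBIC)
b=cv2.resize(g['color'][160:320,150:420,::-1],(540,320),interpolation=cv2.INTER_CUBIC)
b=cv2.copyMakeBorder(b,0,0,0,20,cv2.BORDER_CONSTANT); cv2.imwrite('pics/end.png',np.vstack([a,b]))
hsv=cv2.cvtColor(f['color'],cv2.COLOR_RGB2HSV)
m=cv2.inRange(hsv,(65,45,30),(100,255,255)); m[:205]=0;m[330:]=0;m[:,:255]=0;m[:,295:]=0
vv,uu=np.nonzero(m);q=onplane(f,np.c_[uu,vv],50)[:,:2]; print('front',len(uu),uu.min(),uu.max(),np.median(q,0).round(1),np.percentile(q[:,1],[2,98]).round(1))
print('rails',onplane(f,[(275,224),(269,311)],36).round(1).tolist())
for nm,(u,v),z in [('cup',(268,150),154),('nip',(376,270),156)]: print(nm,f['color'][v,u])
o=cv2.imread('pics/top0.png').astype(int); D=np.abs(o-f['color'][:,:,::-1]).max(2)
for nm,(x0,y0,x1,y1) in dict(cup=(245,130,295,185),b1=(355,150,392,202),b2=(410,160,455,208),nip=(360,255,392,287),pac=(428,235,475,282),tin=(395,335,452,388)).items(): print(nm,'changed px',(D[y0:y1,x0:x1]>40).sum())
E
```

```text
t 24.65 [516.7  324.94 179.99] [179.9   -0.21  86.23] F [ 0.13 -0.36  0.07] lat 1.31 push -0.35
front 315 268 277 [493.4  -7.3] [-13.3  -1.3]
rails [[575.2, -7.8, 36.0], [409.8, -1.4, 36.0]]
cup [230 182 155]
nip [235 137  49]
cup changed px 0
b1 changed px 0
b2 changed px 0
nip changed px 0
pac changed px 0
tin changed px 0
```

View pics/end.png

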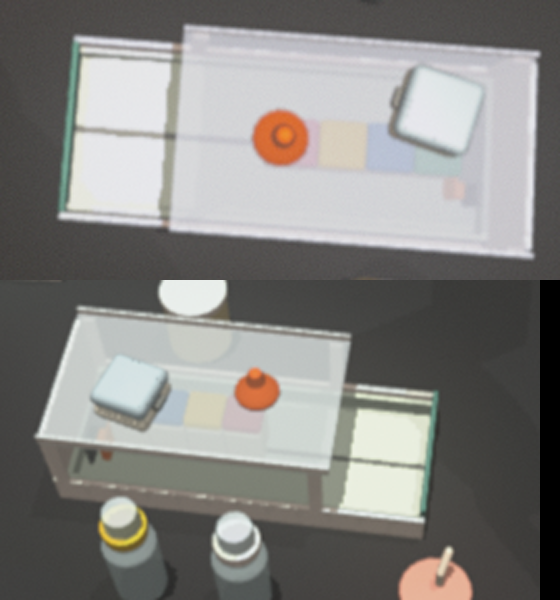

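The final view shows the teal front level with the rail ends. The row stands straight and gap-free on the stripe under the deck, with green at the bumper. I'm handing it in.

```bash
python3 -c "
from workcell import job; print(job.job_done())"
```

```text
the job is handed in; nothing more can be done
None
```

The four canisters are in a snug row against the bumper, the tray is closed, and the job is handed in (about 25 s of the 72 s allowed).

**Row:** I pushed on the rose canister's rear face with nearly shut fingers. It slid at about 3–5 N and stopped at the bumper at about 8 N. The tray front stayed put within about 1 mm, the accuracy of that reading. After letting go, lid spacings of 41.7, 42.5 and 40.0 mm (about ±1–2 mm) were consistent with all four touching.

**Tray:** I pushed the outer face of its front panel at about 11–12 N. At the hard stop the force briefly reached 26.6 N. A second, gentler push of 13 N moved nothing. The front's position in the image also matched the mouth.

**Last checks:**
- **Clear of everything:** the arm had backed off with the wrist force near zero.
- **Bystanders:** the top view showed no changed pixels around any of the six, compared with the start.
- **Canisters under the deck:** these I could only check by eye through the clear deck. They look upright, gap-free and against the bumper. The nipple and pacifier case hide parts of the rose and green lids.

**Small disagreements:** the rose canister stayed about 1–1.5 mm right of the others. The top view puts the row 1–2.5 mm right of the middle stripe and the wrist camera 0.4–1.5 mm. The wrist reading is from before the push, and both are within the calibration error apart from the rose one. I did not correct this.

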